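# Roll the gauge pin onto the datum line

## Task

Two steel gauge pins lie on the dark inspection plate. With the fingertips, push the top of the thicker pin sideways so that it rolls (not slides) along the plate until it rests on the white datum line, the line running lengthwise under its middle; never lift it off the plate. Leave the thin pin and the other loose things near the plate where they are.

Things in the scene. Friction and masses are not known exactly. Their poses are not given: they have to be found in the camera images.
- plate: Dark steel inspection plate, fixed, 130 (x) x 220 (y) x 20 mm (z), on the bench, partly over the thin tool mat. Origin: centre of its underside; z up, top face at z = 20 mm. The white datum line, 3 mm wide and flush with the top, runs along the plate's x axis through the middle (y = 0), 126 mm long. Pins roll along the plate's y. A lip 6 mm wide stands 5 mm above the top along each short end (at y = +-104 mm).
- line_mid (a point): Middle of the datum line on the plate's top face; axes as the plate's (x along the line).
- thick_pin: Thicker steel pin, 26 mm in diameter, 70 mm long, 0.3 kg, lying on either side of the line, nearly parallel to it, 45 to 65 mm away. Origin: its centre, on the axis, 13 mm above the plate's top; x along the axis, z up at the start (y and z turn as it rolls). friction about 0.6; it stops soon when let go. A finger resting on its top travels twice as far as the pin's centre.
- thin_pin: The thinner steel pin, 16 mm in diameter and 70 mm long, lying on the plate on the other side of the line, 45 to 65 mm from it. Origin: its centre; x along its axis. To be left alone.
- gauge_block: Loose steel gauge block, 12 x 20 x 35 mm, standing upright on the plate near one long edge (plate x = -54 mm, nearest the robot), beside the pins' path. Origin: centre of its underside. To be left alone.
- loupe_1: Loose black eye loupe, 36 mm across, 36 mm high, standing on the bench to the right of the plate. Origin: centre of its underside. To be left alone.
- small_part: Loose light metal block with a hole, 18 x 26 x 12 mm, on the bench beyond the plate, to the left. Origin: centre of its underside. To be left alone.
- gold_block_1: Loose gold-coloured spring contact block, 18 x 26 x 15 mm, on the tool mat beyond the plate, to the right. Origin: centre of its underside. To be left alone.

How it is judged:
By the outcome, as a careful person would: the job done as asked, in the order asked, and still so for the second after the job is handed in, with the robot touching nothing.
It also fails if it takes over 42 s, if anything falls off the work surface, if the arm or the gripper's body presses on something with over 40 N, if the wrist force passes 120 N, or if a joint passes its speed limit or range.

## Robot

A 7-joint arm with a two-finger parallel gripper is mounted at the origin on a cart in front of the work surface, level with it; the furniture and walls round the work are solid. World frame = base frame: x ahead of the robot, y to its left, z up, the work surface at z = 0. Lengths are in m, angles in rad, forces in N, time in s.
With the tool pointing down it reaches from about 0.4 to 0.925 m from the base axis. Payload 5.6 kg.
Tool frame: the origin (TCP) lies on the centre line of the jaws, within the pads' length; the fingertips stand 8 mm ahead of it and the grasp point (between the pads) lies 11 mm behind it; z points along the fingers, y is the direction in which the jaws open and shut (so a half turn about z gives the same grasp; the last joint's range is limited). The gripper opens to 85 mm and grips with 20 to 120 N. Pads are 22 mm wide; open, the fingers measure 114 mm over their backs; the gripper's body (76 mm by 85 mm) begins 54 mm behind the grasp point. The pads swing forward as they close: fully open they stand 13 mm farther back than shut.
Start: joints at [-1.226, 0.468, -0.012, 1.603, 0.006, 1.071, -0.056], TCP at [0.246, 0.602, 0.239] pointing down, gripper open.
Joint ranges: [-2.53, 2.53], [-0.31, 2.02], [-1.57, 1.55], [0.28, 2.44], [-1.29, 4.43], [0.15, 1.84], [-2.92, 2.92]. Speed limits (rad/s): [2.57, 2.57, 3.14, 3.14, 3.14, 3.14, 3.14].

## Interface

Orientations are given as a unit quaternion [x, y, z, w].
In Python, from station import * gives the robot as it stands.
- The arm moves only by the tool carry_out, never from a script. Its argument "series" is a list of rows, each an object of numbers: "fingers": the closure in counts, from 0 (fully open) to 255 (shut); "tx", "ty", "tz": the shift along the tool's x, y, z in mm; "roll": the turn about the tool's z in rad. A call has 1 to 8 rows; each row is the pose to reach, as a shift and turn from the pose commanded when the call began, along the tool's axes at that moment; what a row does not reach only later rows make up. A row lasts 1/12 s, in which the tool goes at most 41.7 mm and 7.16 degrees, less where a joint would pass 70% of its speed; a pose out of reach is approached as far as the arm can. A call with a gripper value outside its range is refused whole. The fingers move at their own pace and stop on an object; the grip force is fixed at half the most. Time passes only in rows, so rows that repeat a pose let the fingers close. It gives the time, the measured TCP pose, the force and the opening at its end, in the units of the state.
- get_obs(): the state, without advancing time (a new reading comes with each control period).
- get_image(name): name is "side" or "top" or "wrist"; returns (picture, depth): 480x640x3 uint8, blue, green, red; 480x640 float32, m along the optical axis (not along the pixel's ray), 0 where there is no reading.
- calibration(name): a dict with "fx", "fy", "cx", "cy" (pixels), "R" (3x3) and "t" (3): a world point X has camera coordinates R X + t. Camera axes: x right, y down, z forward; pixel columns grow to the right and rows downward; lengths in m; the calibration is good to about 2 mm. A picture is of the moment at which its call begins: read the wrist's pose just before it. calibration takes no time and is no camera call; for the wrist camera it gives the pose at the moment of the call.
- sign_off(): hands the job in, once; it reports no verdict.
Trained networks look in the newest picture that a camera, given by its name, has taken for a name from the list of things; names that differ only in an ending like _2 or _b are one class to them, and where a whole thing is asked for, a point or a joint stands for the part that bears it (a point fixed in the world has none). Each returns a list of dicts, best first, with "p" (0 to 1); they miss things now and then, are a little off and sometimes report something else, mostly with a low value. They report only what shows in the picture. A call takes as long as a camera call.
- recognise(query, camera): "bbox" ([centre column, centre row, width, height] in pixels, round what is visible of it).
- mark_of(query, camera): "point" ([row, column] in pixels: a listed point, or the origin of a listed thing).
The state is a dict: "clock": time; "q": joint angles; "qvel": joint speeds; "joint_torque": joint torques, N m; "position": TCP position; "orientation": TCP orientation; "contact_force": force on the tool from outside, world axes, zero at the start; "torque": the same for the moment, N m; "finger_gap": finger opening in m.
Only numpy, scipy, OpenCV 4.12 (cv2) and the standard library are available. Lean on these libraries where they do the work, as an engineer would, in place of code of your own. Each camera call takes 0.05 s, during which the arm holds its last target.

## Working session

There is one attempt and no reset: what is moved stays moved. The work goes in short steps, Python scripts to look and compute and a tool call to move; the robot and the scene stay as the last step left them, time stands still between calls to the robot, and variables do not carry over. Pictures are saved under pics/ and viewed, and the job is handed in when it is done.

Besides the shell and the picture viewer there is one more tool, called after "Call:" as a command line: name --argument value ..., lists and objects as JSON in quotes. carry_out: Moves the arm, as the interface text tells. Its arguments: {"type":"object","properties":{"series":{"type":"array"}},"required":["series"]}

```bash
mkdir -p pics; python3 - <<'E'
from station import *
import cv2
o=get_obs();print({k:(v if not hasattr(v,'tolist') else v.tolist()) for k,v in o.items()})
for n in("top","side"):
    p,d=get_image(n);cv2.imwrite(f"pics/{n}0.png",p)
    c=calibration(n);print(n,c)
    for q in("thick_pin","thin_pin","plate","gauge_block"):
        print(q,recognise(q,n)[:2])
    print(mark_of("line_mid",n)[:2],mark_of("thick_pin",n)[:2])
E
```

```text
{'clock': 0.0, 'q': [-1.226002984269134, 0.4683831479981597, -0.011583209208992086, 1.6036594871614247, 0.006002938110563143, 1.0713771051567207, -0.0563115061706589], 'qvel': [0.0005257667220119114, 0.0001848713955157003, 0.000887234283506805, -0.0015742849065628933, -8.378876260201851e-05, 0.0003734194221106114, 0.000610122492198769], 'joint_torque': [-0.00024119152840285096, -53.23699593544006, 0.021189047838561237, -25.13118088245392, 0.011328219843562692, 0.0074430444510653615, -3.1678293908044e-05], 'position': [0.24566014743235048, 0.6011901098776158, 0.23831958023398178], 'orientation': [0.19272875719217122, 0.9812516611486121, -0.0008902459040122714, -0.00010538729063645987], 'contact_force': [0.11743530281909179, -0.2684258709786628, -0.2304745946105227], 'torque': [0.06813609229703002, -0.04378877266810087, 0.01773978246299681], 'finger_gap': 0.08517138986660061}
top {'fx': 575.8215355250809, 'fy': 575.8215355250809, 'cx': 329.6732861779343, 'cy': 242.51529211794193, 'R': array([[-0.01351317, -0.99989354,  0.00550481],
       [-0.98494565,  0.0123619 , -0.17242173],
      
[... 384 characters left out ...]
'point': [291.4, 297.9], 'p': 0.94}] [{'point': [293.9, 325.8], 'p': 0.6}]
side {'fx': 479.07864858235087, 'fy': 479.07864858235087, 'cx': 318.0356633885276, 'cy': 237.70721086560897, 'R': array([[-0.99497301, -0.10004557,  0.00442713],
       [-0.0706577 ,  0.67000384, -0.73898738],
       [ 0.07096622, -0.7355853 , -0.67370473]]), 't': array([0.56065017, 0.2566982 , 0.65039032])}
thick_pin [{'bbox': [373.6, 246.2, 43.1, 20.3], 'p': 0.94}]
thin_pin [{'bbox': [376.1, 290.1, 45.8, 11.1], 'p': 0.57}]
plate [{'bbox': [373.8, 277.5, 85.2, 101.4], 'p': 0.56}]
gauge_block [{'bbox': [406.0, 279.4, 11.0, 22.3], 'p': 0.64}]
[{'point': [270.6, 369.0], 'p': 0.66}] [{'point': [244.5, 371.8], 'p': 0.62}]
```

```bash
python3 - <<'E'
import cv2
a=cv2.imread("pics/top0.png");b=cv2.imread("pics/side0.png")
cv2.imwrite("pics/topc.png",cv2.resize(a[220:370,200:400],None,fx=4,fy=4,interpolation=2))
cv2.imwrite("pics/sidec.png",cv2.resize(b[200:350,280:480],None,fx=4,fy=4,interpolation=2))
cv2.imwrite("pics/topf.png",a)
E
```

```text
(no output)
```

View pics/topc.png

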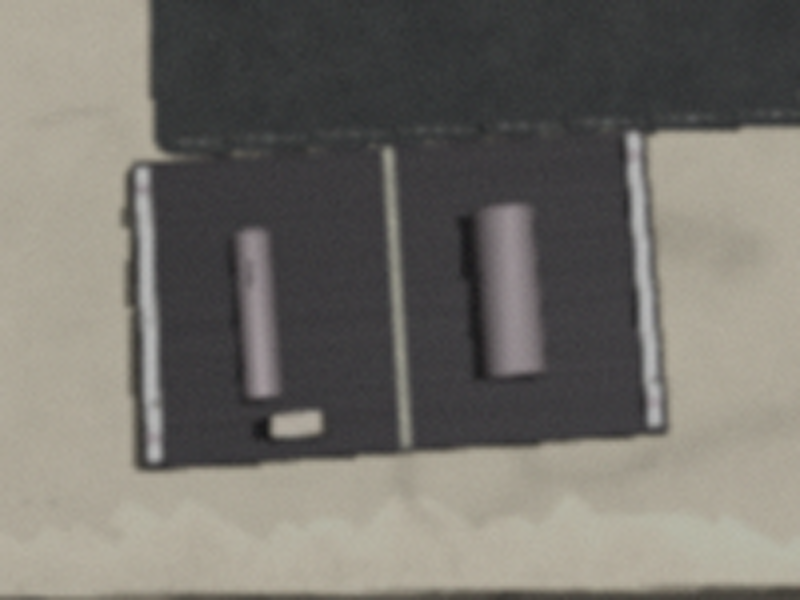

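View pics/sidec.png

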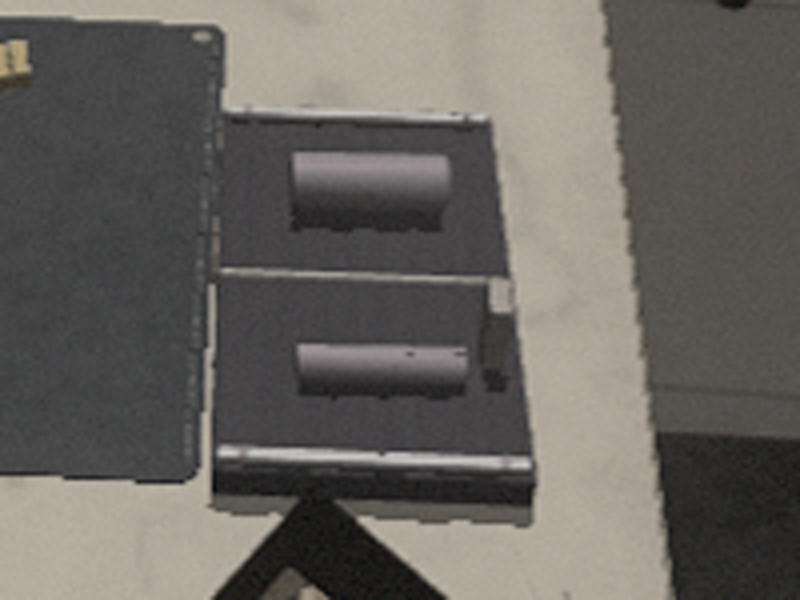

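View pics/topf.png

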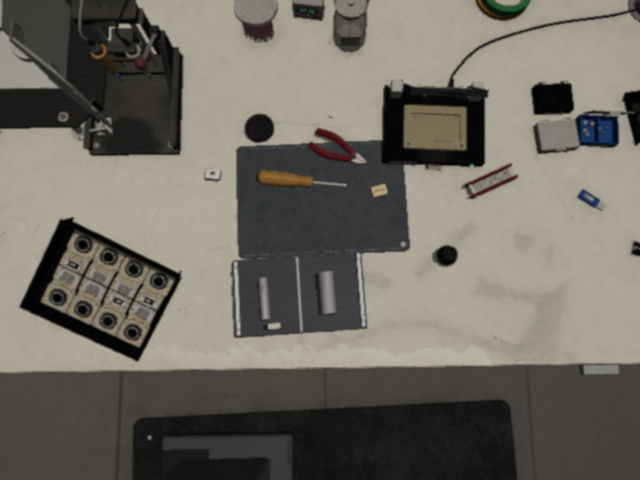

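```bash
cat > h.py <<'E'
import numpy as np,cv2
from station import *
def px2w(cam,uv,z):
    c=calibration(cam) if isinstance(cam,str) else cam
    uv=np.atleast_2d(np.asarray(uv,float))
    r=np.c_[(uv[:,0]-c['cx'])/c['fx'],(uv[:,1]-c['cy'])/c['fy'],np.ones(len(uv))]@c['R']
    o=-c['R'].T@c['t']
    return o+r*((z-o[2])/r[:,2])[:,None]
def cloud(name,d,box):
    c=calibration(name);x0,x1,y0,y1=box
    v,u=np.mgrid[y0:y1,x0:x1];z=d[y0:y1,x0:x1]
    P=np.stack([(u-c['cx'])/c['fx']*z,(v-c['cy'])/c['fy']*z,z],-1)
    return (P-c['t'])@c['R']
E
python3 - <<'E'
from h import *
np.set_printoptions(precision=4,suppress=True)
def C(n,l):
    o={'top':(200,220),'side':(280,200)}[n]
    return np.array(l)/4+o
t=C('top',[(388,147),(407,447)]);s=C('side',[(222,271),(512,280)])
for n,l in(('top',t),('side',s)):
    w=px2w(n,l,.02);print(n,'line',w,np.linalg.norm(w[1]-w[0]),np.degrees(np.arctan2(*(w[0]-w[1])[1::-1])))
# plate lips (top z .025) outer corners
w=px2w('top',C('top',[(134,163),(640,131),(664,432),(140,466)]),.022);print(w,w.mean(0))
for n,box in(('top',(316,338,266,320)),('side',(350,395,234,260))):
    p,d=get_image(n);P=cloud(n,d,box);Q=P.reshape(-1,3);print(n,np.percentile(Q[:,2],[1,10,50,90,99]))
    m=(Q[:,2]>.032);Q=Q[m]; print(m.sum(),Q.mean(0))
    k=Q[Q[:,2]>.038]
    k=k[:,:];c=k[:,:2].mean(0);_,_,V=np.linalg.svd(k[:,:2]-c);print('pin',c,np.degrees(np.arctan2(V[0,1],V[0,0])),np.ptp((k[:,:2]-c)@V.T,axis=0),k[:,2].max())
    # axis fit by sections
w=px2w('top',C('top',[(502,204),(515,377)]),.046);print('pin ends top px',w)
print(px2w('top',C('top',[(252,230),(263,398)]),.036))
E
```

```text
top line [[ 0.5567 -0.2283  0.02  ]
 [ 0.4304 -0.2357  0.02  ]] 0.12653388072219895 3.3679028872184733
side line [[ 0.5553 -0.2238  0.02  ]
 [ 0.4288 -0.2316  0.02  ]] 0.1267472721164924 3.516660455020022
[[ 0.551  -0.1207  0.022 ]
 [ 0.562  -0.3356  0.022 ]
 [ 0.4351 -0.3427  0.022 ]
 [ 0.4241 -0.1251  0.022 ]] [ 0.493 -0.231  0.022]
top [0.017  0.0188 0.0386 0.0461 0.0488]
661 [ 0.4925 -0.278   0.053 ]
pin [ 0.4928 -0.278 ] 3.770474421649515 [0.1181 0.0255] 0.9901151667081722
side [0.0164 0.0176 0.0206 0.0435 0.0457]
482 [ 0.4934 -0.2643  0.0465]
pin [ 0.4932 -0.264 ] 86.10771198617853 [0.6535 0.0709] 0.6253856936455368
pin ends top px [[ 0.5285 -0.2765  0.046 ]
 [ 0.4575 -0.2809  0.046 ]]
[[ 0.5202 -0.1724  0.036 ]
 [ 0.4508 -0.1774  0.036 ]]
```

Call:
carry_out --series '[{"fingers": 185, "tx": -264, "ty": -185, "tz": 0, "roll": 0.9}, {"fingers": 185, "tx": -264, "ty": -185, "tz": 0, "roll": 0.9}, {"fingers": 185, "tx": -264, "ty": -185, "tz": 0, "roll": 0.9}, {"fingers": 185, "tx": -264, "ty": -185, "tz": 0, "roll": 0.9}, {"fingers": 185, "tx": -264, "ty": -185, "tz": 0, "roll": 0.9}, {"fingers": 185, "tx": -264, "ty": -185, "tz": 0, "roll": 0.9}, {"fingers": 185, "tx": -264, "ty": -185, "tz": 0, "roll": 0.9}, {"fingers": 185, "tx": -264, "ty": -185, "tz": 0, "roll": 0.9}]'

```text
clock: 1.47
position: [0.4222, 0.327, 0.2397]
orientation: [0.604, 0.797, 0.0, 0.001]
contact_force: [0.6, 0.3, -0.1]
finger_gap: 0.0236
```

```bash
cat >> h.py <<'E'
from scipy.spatial.transform import Rotation as Ro
def st():
    o=get_obs();R=Ro.from_quat(o['orientation']).as_matrix();p=np.array(o['position'])
    print('t',round(o['clock'],2),'p',p.round(4),'yawy',np.degrees(np.arctan2(R[1,1],R[0,1])).round(2),'tilt',R[:,2].round(4),'F',np.round(o['contact_force'],2),'gap',round(o['finger_gap'],4),'q',np.round(o['q'],2))
    return p,R
def to(x,y,z,yaw=None):
    p,R=st();d=R.T@(np.array([x,y,z])-p)*1000
    dy=0 if yaw is None else -(np.radians(yaw)-np.arctan2(R[1,1],R[0,1]))
    print('shift mm',d.round(1),'roll',round(dy,3))
E
python3 - <<'E'
from h import *
to(.46,.02,.2,3.4)
E
```

```text
t 1.47 p [0.4222 0.327  0.2397] yawy 15.71 tilt [ 1.1e-03 -3.0e-04 -1.0e+00] F [ 0.59  0.32 -0.1 ] gap 0.0236 q [-0.95  0.27  0.27  1.9  -0.08  0.98 -0.37]
shift mm [-305.8  -46.8   39.9] roll 0.215
```

Call:
carry_out --series '[{"fingers": 185, "tx": -306, "ty": -47, "tz": 40, "roll": 0.215}, {"fingers": 185, "tx": -306, "ty": -47, "tz": 40, "roll": 0.215}, {"fingers": 185, "tx": -306, "ty": -47, "tz": 40, "roll": 0.215}, {"fingers": 185, "tx": -306, "ty": -47, "tz": 40, "roll": 0.215}, {"fingers": 185, "tx": -306, "ty": -47, "tz": 40, "roll": 0.215}, {"fingers": 185, "tx": -306, "ty": -47, "tz": 40, "roll": 0.215}, {"fingers": 185, "tx": -306, "ty": -47, "tz": 40, "roll": 0.215}, {"fingers": 185, "tx": -306, "ty": -47, "tz": 40, "roll": 0.215}]'

```text
clock: 2.13
position: [0.4605, 0.0186, 0.1994]
orientation: [0.685, 0.729, -0.0, 0.001]
contact_force: [0.5, -1.9, -0.1]
finger_gap: 0.0234
```

```bash
python3 - <<'E'
from h import *
to(.4925,-.255,.2,3.4)
E
```

```text
t 2.13 p [0.4605 0.0186 0.1994] yawy 3.58 tilt [ 7.0e-04 -1.1e-03 -1.0e+00] F [ 0.46 -1.86 -0.1 ] gap 0.0234 q [-0.54  0.2   0.49  2.11 -0.12  0.85  0.08]
shift mm [-275.1   14.8   -0.3] roll 0.003
```

Call:
carry_out --series '[{"fingers": 185, "tx": -275, "ty": 15, "tz": 0, "roll": 0.003}, {"fingers": 185, "tx": -275, "ty": 15, "tz": 0, "roll": 0.003}, {"fingers": 185, "tx": -275, "ty": 15, "tz": 0, "roll": 0.003}, {"fingers": 185, "tx": -275, "ty": 15, "tz": 0, "roll": 0.003}, {"fingers": 185, "tx": -275, "ty": 15, "tz": 0, "roll": 0.003}, {"fingers": 185, "tx": -275, "ty": 15, "tz": 0, "roll": 0.003}, {"fingers": 185, "tx": -275, "ty": 15, "tz": 0, "roll": 0.003}, {"fingers": 185, "tx": -275, "ty": 15, "tz": 0, "roll": 0.003}]'

```text
clock: 2.8
position: [0.4936, -0.2566, 0.1999]
orientation: [0.687, 0.727, -0.001, 0.002]
contact_force: [1.0, -0.1, -0.7]
finger_gap: 0.0235
```

```bash
python3 - <<'E'
from h import *
st()
p,d=get_image("wrist");c=calibration("wrist");print(c)
cv2.imwrite("pics/w1.png",p)
for q in("thick_pin","thin_pin","line_mid"): print(q,mark_of(q,"wrist")[:2])
p,d=get_image("side");cv2.imwrite("pics/s1.png",cv2.resize(p[100:340,220:540],None,fx=2.5,fy=2.5,interpolation=2))
E
```

```text
t 2.8 p [ 0.4936 -0.2566  0.1999] yawy 3.25 tilt [ 0.0013 -0.0047 -1.    ] F [ 0.95 -0.14 -0.71] gap 0.0235 q [-0.05  0.39  0.59  1.91 -0.26  0.92  0.72]
{'fx': 371.3208287244541, 'fy': 371.3208287244541, 'cx': 319.35980284397954, 'cy': 243.33371346753566, 'R': array([[ 9.98222107e-01,  5.96037677e-02,  1.25329600e-04],
       [ 5.72033388e-02, -9.58607105e-01,  2.78926865e-01],
       [ 1.67452339e-02, -2.78423794e-01, -9.60312339e-01]]), 't': array([-0.47863153, -0.29641727,  0.26113681])}
thick_pin [{'point': [248.7, 319.5], 'p': 0.96}]
thin_pin [{'point': [117.3, 315.7], 'p': 0.98}]
line_mid [{'point': [189.4, 321.7], 'p': 0.71}]
```

View pics/w1.png

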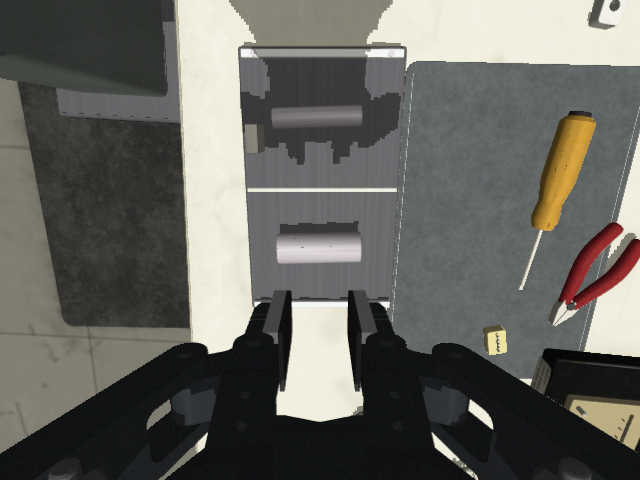

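View pics/s1.png

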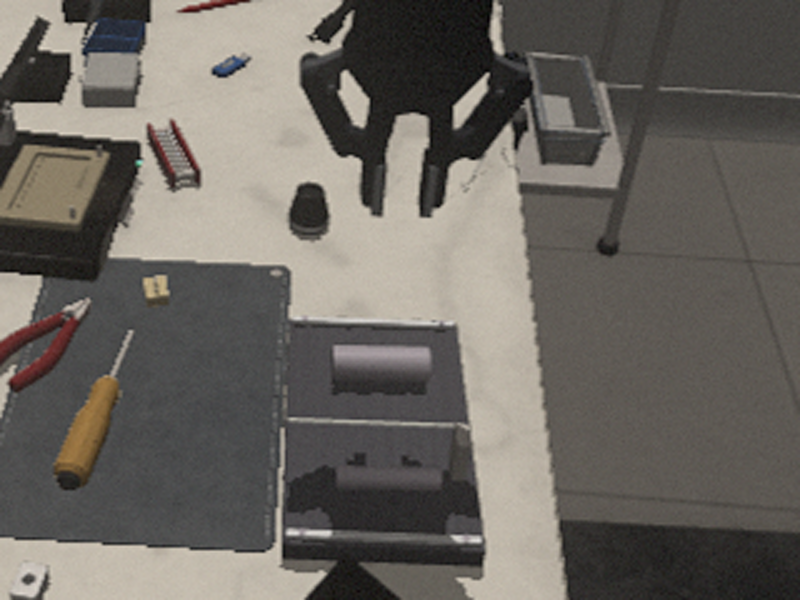

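```bash
cat >> h.py <<'E'
def meas(fn,c,rl,rp,cols_line,cols_pin,zc=.033,off=26):
    # rl,rp rough rows for line and pin centre; edge fit in the wrist picture
    g=cv2.cvtColor(cv2.imread(fn),cv2.COLOR_BGR2GRAY).astype(float)
    o=-c['R'].T@c['t']
    def fit(xs,ys):
        for _ in range(3):
            k=np.polyfit(xs,ys,1);r=ys-np.polyval(k,xs);m=abs(r)<max(1,2*r.std());xs,ys=xs[m],ys[m]
        return k,r.std()
    L=[]
    for u in range(*cols_line):
        s=g[rl-7:rl+8,u];w=np.clip(s-np.median(s)-25,0,None)
        if w.sum()>0:L.append((u,rl-7+(w*np.arange(15)).sum()/w.sum()))
    L=np.array(L);kl,sl=fit(L[:,0],L[:,1])
    us=np.array(cols_line,float);W=px2w(c,np.c_[us,np.polyval(kl,us)],.02)
    return kl,sl,W
E
python3 - <<'E'
from h import *
np.set_printoptions(precision=4,suppress=True)
c=calibration("wrist")
kl,sl,W=meas("pics/w1.png",c,189,248,(255,390),None)
print(kl,sl,W,np.degrees(np.arctan2(W[1,1]-W[0,1],W[1,0]-W[0,0])))
g=cv2.cvtColor(cv2.imread("pics/w1.png"),cv2.COLOR_BGR2GRAY)
for u in(285,300,320,340,355): print(u,g[218:274,u].tolist())
print(g[248,268:284],g[248,354:370])
print(px2w(c,[(246,189),(397,189),(321.7,189.4)],.02),px2w(c,[(319.5,248.7)],.033))
print(px2w(c,[(277,248),(361,248)],.04))
E
```

```text
[ -0.0002 189.7275] 0.009888394960470061 [[ 0.4394 -0.2246  0.02  ]
 [ 0.5529 -0.2169  0.02  ]] 3.883773351498787
285 [107, 108, 107, 106, 108, 102, 56, 55, 57, 55, 55, 55, 55, 55, 56, 64, 83, 97, 108, 120, 125, 135, 146, 154, 166, 174, 181, 187, 200, 210, 215, 220, 223, 220, 215, 216, 214, 209, 205, 204, 202, 196, 189, 181, 167, 139, 110, 108, 108, 109, 108, 108, 109, 109, 107, 109]
300 [109, 108, 108, 109, 102, 56, 58, 57, 55, 57, 56, 54, 56, 55, 59, 70, 84, 95, 109, 119, 127, 138, 146, 155, 167, 174, 181, 190, 200, 204, 213, 221, 221, 218, 216, 215, 214, 206, 205, 203, 201, 196, 190, 182, 159, 128, 107, 105, 107, 107, 107, 109, 107, 108, 107, 107]
320 [110, 110, 109, 109, 110, 105, 56, 57, 59, 56, 58, 58, 56, 56, 62, 73, 84, 98, 109, 117, 127, 137, 146, 158, 166, 172, 183, 192, 204, 211, 217, 218, 216, 212, 216, 217, 213, 209, 206, 203, 199, 194, 189, 176, 150, 115, 110, 111, 112, 112, 111, 111, 112, 111, 111, 112]
340 [106, 106, 106, 106, 101, 56, 56, 53, 56, 54, 56, 56, 56, 56, 68, 75, 84, 98, 108, 117, 128, 136, 149, 157, 164, 173, 184, 194, 205, 208, 214, 213, 207, 210, 216, 218, 211, 209, 206, 202, 198, 192, 186, 163, 131, 108, 107, 108, 107, 107, 108, 109, 107, 106, 107, 107]
355 [108, 109, 102, 56, 58, 58, 58, 57, 57, 57, 56, 56, 56, 58, 70, 77, 87, 97, 108, 117, 126, 137, 148, 155, 163, 172, 184, 194, 201, 208, 211, 208, 201, 210, 214, 213, 210, 208, 205, 202, 196, 191, 181, 156, 116, 109, 108, 111, 111, 110, 108, 110, 108, 109, 109, 109]
[105 107 106 107 108 109 109 113 143 154 213 214 213 214 213 214] [210 211 209 209 210 209 199 145 106 107 106 108 111 110 109 107]
[[ 0.4318 -0.2245  0.02  ]
 [ 0.5588 -0.2159  0.02  ]
 [ 0.4955 -0.2205  0.02  ]] [[ 0.4969 -0.2688  0.033 ]]
[[ 0.4617 -0.2685  0.04  ]
 [ 0.5309 -0.2638  0.04  ]]
```

```bash
cat >> h.py <<'E'
def pin_edges(fn,c,rp,cols,half=15):
    """fit upper/lower silhouette rows of the thick pin; returns axis line rows fitted + world axis"""
    g=cv2.GaussianBlur(cv2.imread(fn),(3,3),0).astype(float).mean(2)
    U=[];Lo=[];us=range(*cols)
    for u in us:
        s=g[:,u]
        d=np.diff(s)
        a=rp-half;up=[r for r in range(a-8,a+9)]
        for lst,cen,sg in((U,rp-half,1),(Lo,rp+half,-1)):
            seg=np.clip(sg*d[cen-7:cen+8],0,None);seg[seg<4]=0
            i=seg.argmax();w=seg[max(0,i-2):i+3];lst.append(cen-7+.5+(w*np.arange(max(0,i-2),max(0,i-2)+len(w))).sum()/max(w.sum(),1e-6))
    us=np.array(us)
    out=[]
    for l in(U,Lo):
        l=np.array(l);k=np.polyfit(us,l,1);m=abs(l-np.polyval(k,us))<1;k=np.polyfit(us[m],l[m],1);out.append(k)
    # tangent planes -> axis: for each col end, intersect rays with the plane perpendicular to axis
    o=-c['R'].T@c['t'];P=[]
    for u in(cols[0],cols[1]):
        A=[];b=[]
        rs=[]
        for k in out:
            v=np.polyval(k,u);r=np.array([(u-c['cx'])/c['fx'],(v-c['cy'])/c['fy'],1])@c['R'];rs.append(r/np.linalg.norm(r))
        r=rs[0]+rs[1] # bisector passes through axis
        P.append(o+r*(.033-o[2])/r[2])
    return out,np.array(P)
def yaw(W): return np.degrees(np.arctan2(W[1,1]-W[0,1],W[1,0]-W[0,0]))
E
python3 - <<'E'
from h import *
np.set_printoptions(precision=4,suppress=True)
st();c=calibration("wrist");p,d=get_image("wrist");cv2.imwrite("pics/w2.png",p);st()
print(c['t'])
lm=mark_of("line_mid","wrist")[0];tp=mark_of("thick_pin","wrist")[0];print(lm,tp)
rl=int(round(lm['point'][0]));rp=int(round(tp['point'][0]))
kl,sl,W=meas("pics/w2.png",c,rl,rp,(255,390),None);print('line',W,yaw(W),kl,sl)
k,P=pin_edges("pics/w2.png",c,rp,(285,355));print('pin',P,yaw(P),k)
e=(W[1]-W[0])[:2];e/=np.linalg.norm(e);n=np.array([-e[1],e[0]])
print('dist',(P[:,:2]-W[0,:2])@n, 'mid along',px2w(c,[lm['point'][::-1]],.02),px2w(c,[tp['point'][::-1]],.033))
Q=cloud("wrist",d,(300,340,rl-1,rl+2));print('depth line',np.median(Q.reshape(-1,3),0))
Q=cloud("wrist",d,(290,350,rp-20,rp+20)).reshape(-1,3);print(np.percentile(Q[:,2],[2,50,98]));t=Q[Q[:,2]>.042];print('top',t.mean(0))
E
```

```text
t 3.05 p [ 0.4944 -0.2478  0.1991] yawy 3.86 tilt [-0.0002  0.0012 -1.    ] F [0.26 0.47 0.76] gap 0.0231 q [-0.06  0.38  0.59  1.91 -0.26  0.92  0.72]
t 3.1 p [ 0.4945 -0.2478  0.1992] yawy 3.87 tilt [-0.      0.0011 -1.    ] F [0.85 0.01 0.11] gap 0.0235 q [-0.06  0.38  0.59  1.91 -0.26  0.92  0.72]
[-0.4775 -0.2946  0.2623]
{'point': [199.5, 320.1], 'p': 0.72} {'point': [258.1, 319.4], 'p': 0.87}
line [[ 0.4396 -0.2338  0.02  ]
 [ 0.5542 -0.2273  0.02  ]] 3.271026897412539 [  0.0104 197.9185] 0.0844792213056511
pin [[ 0.4682 -0.2804  0.033 ]
 [ 0.5278 -0.2767  0.033 ]] 3.504440344244732 [array([  0.021 , 239.4848]), array([ -0.0089, 275.9553])]
dist [-0.0481 -0.0478] mid along [[ 0.4947 -0.2292  0.02  ]] [[ 0.4974 -0.2772  0.033 ]]
depth line [ 0.4941 -0.2301  0.0199]
[0.0188 0.0421 0.0463]
top [ 0.4974 -0.2765  0.047 ]
```

```bash
python3 - <<'E'
from h import *
to(.498,-.2855,.065,4.0)
E
```

```text
t 3.2 p [ 0.4945 -0.2482  0.1994] yawy 3.86 tilt [ 2.e-04  7.e-04 -1.e+00] F [ 0.7  -0.56  0.36] gap 0.0235 q [-0.06  0.38  0.59  1.91 -0.26  0.92  0.72]
shift mm [-37.6   0.9 134.3] roll -0.003
```

Call:
carry_out --series '[{"tx": -37.5, "ty": 1, "tz": 30, "roll": 0, "fingers": 185}, {"tx": -37.5, "ty": 1, "tz": 60, "roll": 0, "fingers": 185}, {"tx": -37.5, "ty": 1, "tz": 90, "roll": 0, "fingers": 185}, {"tx": -37.5, "ty": 1, "tz": 115, "roll": 0, "fingers": 185}, {"tx": -37.5, "ty": 1, "tz": 128, "roll": 0, "fingers": 185}, {"tx": -37.5, "ty": 1, "tz": 134, "roll": 0, "fingers": 185}, {"tx": -37.5, "ty": 1, "tz": 134, "roll": 0, "fingers": 185}, {"tx": -37.5, "ty": 1, "tz": 134, "roll": 0, "fingers": 185}]'

```text
clock: 3.87
position: [0.4984, -0.2872, 0.0663]
orientation: [0.684, 0.73, 0.0, 0.001]
contact_force: [0.0, -0.7, -0.0]
finger_gap: 0.0234
```

```bash
python3 - <<'E'
from h import *
c=calibration("wrist");p,d=get_image("wrist");cv2.imwrite("pics/w3.png",p)
s,_=get_image("side");cv2.imwrite("pics/s3.png",cv2.resize(s[160:310,280:480],None,fx=4,fy=4,interpolation=2))
st()
E
```

```text
t 3.97 p [ 0.4988 -0.2875  0.0669] yawy 3.74 tilt [ 0.0028 -0.0011 -1.    ] F [-0.82 -0.65 -0.13] gap 0.0235 q [ 0.1   0.61  0.48  1.93 -0.43  0.7   0.9 ]
```

View pics/w3.png

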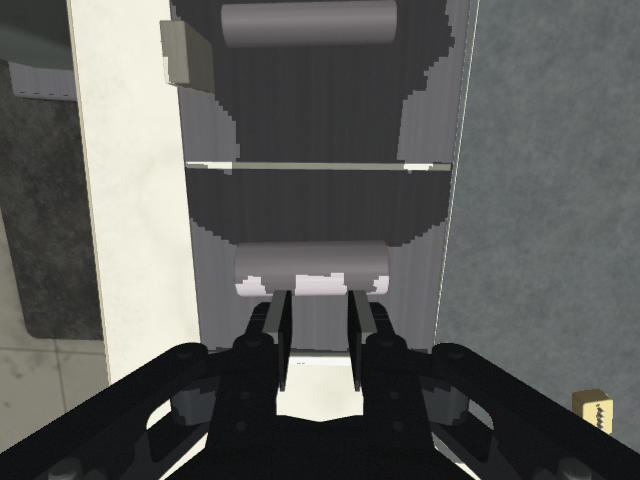

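View pics/s3.png

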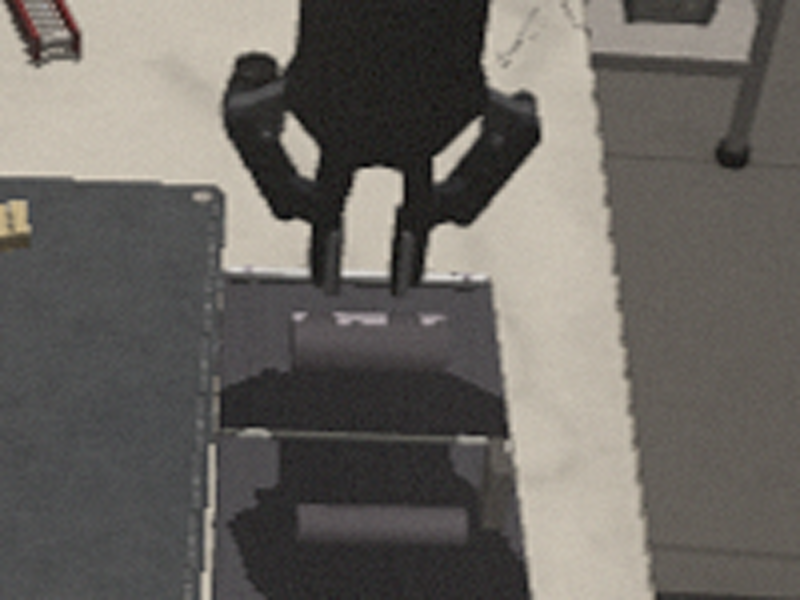

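Call:
carry_out --series '[{"tx": 1.5, "ty": 0, "tz": 4, "roll": 0, "fingers": 185}, {"tx": 1.5, "ty": 0, "tz": 7, "roll": 0, "fingers": 185}, {"tx": 1.5, "ty": 0, "tz": 7, "roll": 0, "fingers": 185}, {"tx": 1.5, "ty": 0, "tz": 7, "roll": 0, "fingers": 185}]'

```text
clock: 4.3
position: [0.4975, -0.2854, 0.0583]
orientation: [0.684, 0.73, 0.0, -0.0]
contact_force: [0.1, -0.2, 0.2]
finger_gap: 0.0234
```

Call:
carry_out --series '[{"tx": 0, "ty": 0, "tz": 2, "roll": 0, "fingers": 185}, {"tx": 0, "ty": 0, "tz": 2, "roll": 0, "fingers": 185}]'

```text
clock: 4.47
position: [0.4974, -0.2855, 0.0561]
orientation: [0.684, 0.73, -0.0, -0.0]
contact_force: [-0.5, -0.5, -0.9]
finger_gap: 0.0233
```

```bash
python3 - <<'E'
from h import *
st()
E
```

```text
t 4.47 p [ 0.4974 -0.2855  0.0561] yawy 3.72 tilt [-2.e-04  1.e-04 -1.e+00] F [-0.46 -0.49 -0.86] gap 0.0233 q [ 0.1   0.63  0.47  1.93 -0.44  0.68  0.91]
```

Call:
carry_out --series '[{"tx": 0, "ty": 0, "tz": 1, "roll": 0, "fingers": 185}, {"tx": 0, "ty": 0, "tz": 1, "roll": 0, "fingers": 185}]'

```text
clock: 4.63
position: [0.4974, -0.2855, 0.0551]
orientation: [0.684, 0.73, -0.0, -0.0]
contact_force: [0.4, -0.8, -1.0]
finger_gap: 0.0233
```

Call:
carry_out --series '[{"tx": 0, "ty": 0, "tz": 1, "roll": 0, "fingers": 185}, {"tx": 0, "ty": 0, "tz": 1, "roll": 0, "fingers": 185}]'

```text
clock: 4.8
position: [0.4975, -0.2855, 0.0541]
orientation: [0.684, 0.73, -0.0, -0.0]
contact_force: [0.6, -1.1, -0.2]
finger_gap: 0.0231
```

Call:
carry_out --series '[{"tx": 0, "ty": 0, "tz": 1, "roll": 0, "fingers": 185}, {"tx": 0, "ty": 0, "tz": 1, "roll": 0, "fingers": 185}]'

```text
clock: 4.97
position: [0.4976, -0.2862, 0.0539]
orientation: [0.684, 0.73, -0.0, 0.0]
contact_force: [-0.4, 0.1, 4.2]
finger_gap: 0.0236
```

Call:
carry_out --series '[{"tx": 0, "ty": 0, "tz": 1, "roll": 0, "fingers": 185}, {"tx": 0, "ty": 0, "tz": 1, "roll": 0, "fingers": 185}]'

```text
clock: 5.13
position: [0.4977, -0.287, 0.0537]
orientation: [0.684, 0.729, -0.0, 0.001]
contact_force: [-3.5, -1.0, 10.4]
finger_gap: 0.0237
```

Call:
carry_out --series '[{"tx": 2, "ty": 0, "tz": 0.5, "roll": 0.002, "fingers": 185}, {"tx": 6, "ty": 0, "tz": 0.5, "roll": 0.005, "fingers": 185}, {"tx": 11, "ty": 0, "tz": 0.5, "roll": 0.008, "fingers": 185}, {"tx": 16, "ty": 0, "tz": 0.5, "roll": 0.011, "fingers": 185}, {"tx": 21, "ty": 0, "tz": 0.5, "roll": 0.014, "fingers": 185}, {"tx": 25, "ty": 0, "tz": 0.5, "roll": 0.017, "fingers": 185}, {"tx": 27, "ty": 0, "tz": 0.5, "roll": 0.02, "fingers": 185}, {"tx": 28, "ty": 0, "tz": 0.5, "roll": 0.02, "fingers": 185}]'

```text
clock: 5.8
position: [0.4956, -0.2591, 0.0537]
orientation: [0.691, 0.723, -0.0, 0.001]
contact_force: [-5.8, -0.2, 15.6]
finger_gap: 0.0234
```

```bash
python3 - <<'E'
from h import *
c=calibration("wrist");p,d=get_image("wrist");cv2.imwrite("pics/w4.png",p)
st()
E
```

```text
t 5.85 p [ 0.4956 -0.259   0.0537] yawy 2.55 tilt [ 0.0011 -0.0012 -1.    ] F [-5.18 -0.2  16.58] gap 0.0232 q [ 0.05  0.61  0.48  1.97 -0.45  0.66  0.86]
```

View pics/w4.png

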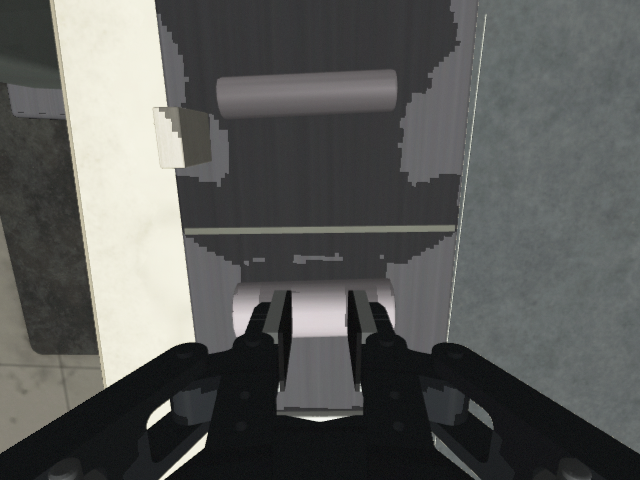

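Call:
carry_out --series '[{"tx": 0, "ty": 0, "tz": -3, "roll": 0, "fingers": 185}, {"tx": 0, "ty": 0, "tz": -10, "roll": 0, "fingers": 185}, {"tx": -10, "ty": 0, "tz": -10, "roll": -0.01, "fingers": 185}, {"tx": -22, "ty": 0, "tz": -10, "roll": -0.02, "fingers": 185}, {"tx": -22, "ty": 0, "tz": -10, "roll": -0.02, "fingers": 185}, {"tx": -22, "ty": 0, "tz": -10, "roll": -0.02, "fingers": 185}]'

```text
clock: 6.35
position: [0.4963, -0.2811, 0.0616]
orientation: [0.685, 0.729, -0.0, 0.0]
contact_force: [-0.2, 0.6, 1.3]
finger_gap: 0.0233
```

```bash
python3 - <<'E'
from h import *
st();c=calibration("wrist");p,d=get_image("wrist");cv2.imwrite("pics/w5.png",p)
np.savez("w5.npz",R=c['R'],t=c['t'],d=d)
st()
E
```

```text
t 6.35 p [ 0.4963 -0.2811  0.0616] yawy 3.6 tilt [-2.e-04 -5.e-04 -1.e+00] F [-0.15  0.62  1.25] gap 0.0233 q [ 0.09  0.62  0.48  1.94 -0.43  0.69  0.9 ]
t 6.4 p [ 0.4963 -0.2802  0.0614] yawy 3.64 tilt [-6.e-04  2.e-04 -1.e+00] F [ 0.08 -0.49  0.56] gap 0.0233 q [ 0.09  0.62  0.48  1.94 -0.43  0.69  0.9 ]
```

View pics/w5.png

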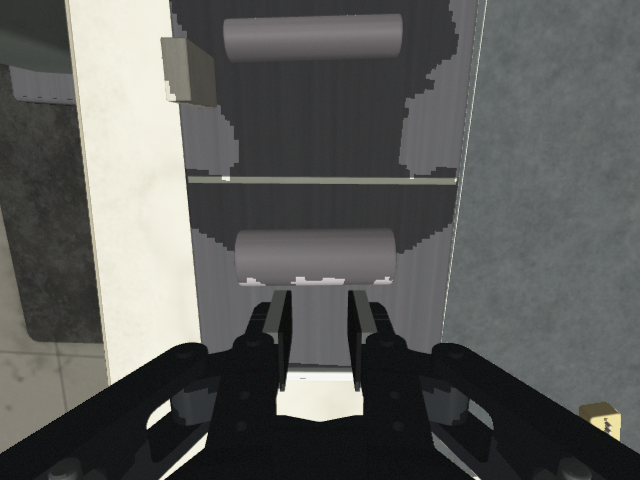

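```bash
cat >> h.py <<'E'
from scipy.optimize import least_squares
def pin_depth(c,d,box,zlo=.030):
    x0,x1,y0,y1=box
    v,u=np.mgrid[y0:y1,x0:x1];z=d[y0:y1,x0:x1]
    P=np.stack([(u-c['cx'])/c['fx']*z,(v-c['cy'])/c['fy']*z,z],-1);Q=((P-c['t'])@c['R']).reshape(-1,3)
    Q=Q[(z.ravel()>0)&(Q[:,2]>zlo)&(Q[:,2]<.05)]
    f=lambda q:np.hypot(Q[:,1]-(q[0]+q[1]*(Q[:,0]-.496)),(Q[:,2]-q[2])/1)-.013
    r=least_squares(f,[np.median(Q[:,1]),.06,.033],loss='soft_l1',f_scale=.001)
    print('pin y@x=.496 %.4f yaw %.2f zc %.4f n %d rms %.4f xrange %s'%(r.x[0],np.degrees(np.arctan(r.x[1])),r.x[2],len(Q),np.sqrt((r.fun**2).mean()),np.percentile(Q[:,0],[1,99]).round(4)))
    return r.x
def line_fit(fn,c,rl,cols):
    kl,s,W=meas(fn,c,rl,0,cols,None);yw=yaw(W);y=W[0,1]+(.496-W[0,0])*np.tan(np.radians(yw))
    print('line y@x=.496 %.4f yaw %.2f resid %.2f'%(y,yw,s));return y,yw
E
python3 - <<'E'
from h import *
c=calibration("wrist");z=np.load("w5.npz");c['R']=z['R'];c['t']=z['t']
y,a=line_fit("pics/w5.png",c,180,(250,390))
pin_depth(c,z['d'],(238,394,225,270))
E
```

```text
line y@x=.496 -0.2308 yaw 3.13 resid 0.08
pin y@x=.496 -0.2647 yaw 4.44 zc 0.0323 n 6327 rms 0.0006 xrange [0.4611 0.527 ]
```

Call:
carry_out --series '[{"tx": 7.5, "ty": 0, "tz": 0, "roll": 0, "fingers": 185}, {"tx": 7.5, "ty": 0, "tz": 3, "roll": 0, "fingers": 185}, {"tx": 7.5, "ty": 0, "tz": 6, "roll": 0, "fingers": 185}, {"tx": 7.5, "ty": 0, "tz": 8, "roll": 0, "fingers": 185}, {"tx": 7.5, "ty": 0, "tz": 10, "roll": 0, "fingers": 185}, {"tx": 7.5, "ty": 0, "tz": 10, "roll": 0, "fingers": 185}]'

```text
clock: 6.9
position: [0.4966, -0.274, 0.0536]
orientation: [0.684, 0.729, -0.0, 0.001]
contact_force: [-3.8, -0.9, 14.9]
finger_gap: 0.023
```

Call:
carry_out --series '[{"tx": 2, "ty": 0, "tz": 0, "roll": 0.004, "fingers": 185}, {"tx": 6, "ty": 0, "tz": 0, "roll": 0.01, "fingers": 185}, {"tx": 11, "ty": 0, "tz": 0, "roll": 0.018, "fingers": 185}, {"tx": 16, "ty": 0, "tz": 0, "roll": 0.026, "fingers": 185}, {"tx": 21, "ty": 0, "tz": 0, "roll": 0.034, "fingers": 185}, {"tx": 25, "ty": 0, "tz": 0, "roll": 0.042, "fingers": 185}, {"tx": 27, "ty": 0, "tz": 0, "roll": 0.046, "fingers": 185}, {"tx": 28, "ty": 0, "tz": 0, "roll": 0.05, "fingers": 185}]'

```text
clock: 7.57
position: [0.4949, -0.2455, 0.0537]
orientation: [0.702, 0.712, 0.0, 0.001]
contact_force: [-3.2, -1.0, 17.2]
finger_gap: 0.0233
```

Call:
carry_out --series '[{"tx": 0, "ty": 0, "tz": 0, "roll": 0, "fingers": 185}, {"tx": 0, "ty": 0, "tz": -3, "roll": 0, "fingers": 185}, {"tx": 0, "ty": 0, "tz": -10, "roll": 0, "fingers": 185}, {"tx": -10, "ty": 0, "tz": -10, "roll": -0.02, "fingers": 185}, {"tx": -22, "ty": 0, "tz": -10, "roll": -0.05, "fingers": 185}, {"tx": -22, "ty": 0, "tz": -10, "roll": -0.05, "fingers": 185}, {"tx": -22, "ty": 0, "tz": -10, "roll": -0.05, "fingers": 185}, {"tx": -22, "ty": 0, "tz": -10, "roll": -0.05, "fingers": 185}]'

```text
clock: 8.23
position: [0.4945, -0.2654, 0.0616]
orientation: [0.684, 0.73, 0.0, -0.0]
contact_force: [-0.6, -0.3, 0.3]
finger_gap: 0.0236
```

```bash
python3 - <<'E'
from h import *
get_image("top")
p0,_=st();c=calibration("wrist");p,d=get_image("wrist");cv2.imwrite("pics/w6.png",p)
np.savez("w6.npz",R=c['R'],t=c['t'],d=d)
st()
print(mark_of("line_mid","wrist")[:1],recognise("thick_pin","wrist")[:1])
E
```

```text
t 8.28 p [ 0.4946 -0.2652  0.0615] yawy 3.72 tilt [-6.e-04  9.e-04 -1.e+00] F [-0.26  0.16 -0.  ] gap 0.0235 q [ 0.06  0.6   0.48  1.96 -0.43  0.68  0.88]
t 8.33 p [ 0.4947 -0.2652  0.0616] yawy 3.75 tilt [-5.e-04  7.e-04 -1.e+00] F [-0.   -0.08 -0.12] gap 0.0231 q [ 0.06  0.6   0.48  1.96 -0.43  0.68  0.88]
[{'point': [211.4, 322.2], 'p': 0.79}] [{'bbox': [318.6, 264.0, 162.5, 58.0], 'p': 0.88}]
```

View pics/w6.png

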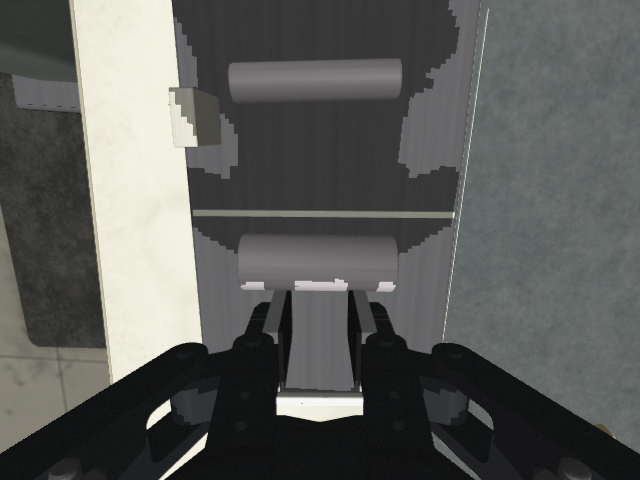

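```bash
python3 - <<'E'
from h import *
c=calibration("wrist");z=np.load("w6.npz");c['R']=z['R'];c['t']=z['t']
y,a=line_fit("pics/w6.png",c,214,(200,450))
pin_depth(c,z['d'],(240,396,232,272))
Q=None
E
```

```text
line y@x=.496 -0.2307 yaw 3.23 resid 0.10
pin y@x=.496 -0.2515 yaw 2.92 zc 0.0323 n 5710 rms 0.0006 xrange [0.4603 0.5265]
```

Call:
carry_out --series '[{"tx": 6, "ty": 0, "tz": 0, "roll": 0, "fingers": 185}, {"tx": 6, "ty": 0, "tz": 3, "roll": 0, "fingers": 185}, {"tx": 6, "ty": 0, "tz": 6, "roll": 0, "fingers": 185}, {"tx": 6, "ty": 0, "tz": 8, "roll": 0, "fingers": 185}, {"tx": 6, "ty": 0, "tz": 10, "roll": 0, "fingers": 185}, {"tx": 6, "ty": 0, "tz": 10, "roll": 0, "fingers": 185}]'

```text
clock: 8.93
position: [0.4946, -0.2624, 0.0533]
orientation: [0.684, 0.729, -0.0, 0.001]
contact_force: [-3.1, -2.0, 12.8]
finger_gap: 0.0232
```

Call:
carry_out --series '[{"tx": 2, "ty": 0, "tz": 0, "roll": 0, "fingers": 185}, {"tx": 6, "ty": 0, "tz": 0, "roll": 0, "fingers": 185}, {"tx": 11, "ty": 0, "tz": 0, "roll": 0, "fingers": 185}, {"tx": 16, "ty": 0, "tz": 0, "roll": 0, "fingers": 185}, {"tx": 21, "ty": 0, "tz": 0, "roll": 0, "fingers": 185}, {"tx": 25, "ty": 0, "tz": 0, "roll": 0, "fingers": 185}, {"tx": 27, "ty": 0, "tz": 0, "roll": 0, "fingers": 185}, {"tx": 28, "ty": 0, "tz": 0, "roll": 0, "fingers": 185}]'

```text
clock: 9.6
position: [0.4931, -0.2337, 0.0537]
orientation: [0.684, 0.729, 0.0, 0.001]
contact_force: [-4.7, -1.1, 17.5]
finger_gap: 0.0233
```

Call:
carry_out --series '[{"tx": 0, "ty": 0, "tz": 0, "roll": 0, "fingers": 185}, {"tx": 0, "ty": 0, "tz": -3, "roll": 0, "fingers": 185}, {"tx": 0, "ty": 0, "tz": -10, "roll": 0, "fingers": 185}, {"tx": -10, "ty": 0, "tz": -10, "roll": 0, "fingers": 185}, {"tx": -20, "ty": 0, "tz": -10, "roll": 0, "fingers": 185}, {"tx": -20, "ty": 0, "tz": -10, "roll": 0, "fingers": 185}, {"tx": -20, "ty": 0, "tz": -10, "roll": 0, "fingers": 185}, {"tx": -20, "ty": 0, "tz": -10, "roll": 0, "fingers": 185}]'

```text
clock: 10.27
position: [0.4934, -0.2523, 0.0613]
orientation: [0.684, 0.729, -0.0, -0.0]
contact_force: [-0.6, 0.4, -0.6]
finger_gap: 0.0234
```

```bash
python3 - <<'E'
from h import *
get_image("top")
p0,_=st();c=calibration("wrist");p,d=get_image("wrist");cv2.imwrite("pics/w7.png",p)
np.savez("w7.npz",R=c['R'],t=c['t'],d=d)
st()
print(mark_of("line_mid","wrist")[:1],recognise("thick_pin","wrist")[:1])
E
```

```text
t 10.32 p [ 0.4935 -0.252   0.0614] yawy 3.71 tilt [-8.e-04  5.e-04 -1.e+00] F [0.11 0.78 0.06] gap 0.0236 q [ 0.04  0.6   0.48  1.98 -0.43  0.67  0.86]
t 10.37 p [ 0.4936 -0.2518  0.0614] yawy 3.73 tilt [-7.e-04  5.e-04 -1.e+00] F [-0.66  0.06  0.32] gap 0.0232 q [ 0.04  0.6   0.48  1.98 -0.43  0.67  0.86]
[{'point': [238.9, 323.0], 'p': 0.68}] [{'bbox': [321.1, 265.1, 161.8, 59.1], 'p': 0.92}]
```

View pics/w7.png

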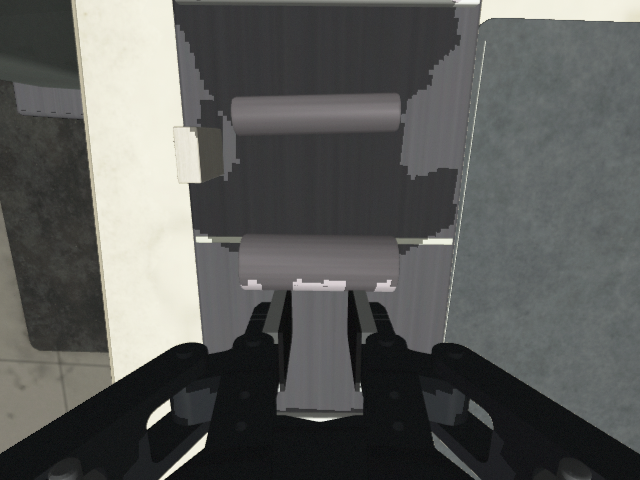

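```bash
python3 - <<'E'
from h import *
c=calibration("wrist");z=np.load("w7.npz");c['R']=z['R'];c['t']=z['t']
pin_depth(c,z['d'],(242,396,232,272))
g=cv2.imread("pics/w7.png").mean(2)
for u in (215,225,410,425,440): print(u,g[230:250,u].astype(int).tolist())
W=px2w(c,[(220,239.5),(430,241.5)],.02);print(W)
E
```

```text
pin y@x=.496 -0.2382 yaw 2.83 zc 0.0323 n 5608 rms 0.0006 xrange [0.4599 0.5254]
215 [54, 54, 53, 54, 54, 57, 83, 125, 125, 123, 124, 122, 106, 101, 100, 103, 102, 101, 104, 101]
225 [52, 52, 52, 52, 52, 53, 74, 126, 125, 123, 124, 122, 99, 53, 54, 52, 54, 63, 99, 97]
410 [53, 53, 54, 56, 54, 55, 54, 64, 105, 128, 129, 128, 128, 121, 71, 56, 66, 104, 101, 103]
425 [53, 56, 54, 52, 55, 55, 53, 62, 98, 157, 235, 235, 234, 229, 164, 100, 101, 102, 100, 100]
440 [65, 74, 107, 106, 106, 106, 105, 112, 160, 234, 234, 234, 234, 227, 165, 106, 106, 106, 105, 104]
[[ 0.44437562 -0.23381832  0.02      ]
 [ 0.54733944 -0.22811741  0.02      ]]
```

Call:
carry_out --series '[{"tx": 9, "ty": 0, "tz": 0, "roll": 0, "fingers": 185}, {"tx": 9, "ty": 0, "tz": 3, "roll": 0, "fingers": 185}, {"tx": 9, "ty": 0, "tz": 6, "roll": 0, "fingers": 185}, {"tx": 9, "ty": 0, "tz": 8, "roll": 0, "fingers": 185}, {"tx": 9, "ty": 0, "tz": 10, "roll": 0, "fingers": 185}, {"tx": 9, "ty": 0, "tz": 10, "roll": 0, "fingers": 185}]'

```text
clock: 10.97
position: [0.4935, -0.2448, 0.0537]
orientation: [0.684, 0.729, 0.0, 0.001]
contact_force: [-5.3, -0.2, 17.5]
finger_gap: 0.0232
```

Call:
carry_out --series '[{"tx": 2, "ty": 0, "tz": 0, "roll": -0.002, "fingers": 185}, {"tx": 5, "ty": 0, "tz": 0, "roll": -0.004, "fingers": 185}, {"tx": 8, "ty": 0, "tz": 0, "roll": -0.006, "fingers": 185}, {"tx": 11, "ty": 0, "tz": 0, "roll": -0.009, "fingers": 185}, {"tx": 13, "ty": 0, "tz": 0, "roll": -0.012, "fingers": 185}, {"tx": 14.5, "ty": 0, "tz": 0, "roll": -0.012, "fingers": 185}, {"tx": 15, "ty": 0, "tz": 0, "roll": -0.012, "fingers": 185}, {"tx": 15, "ty": 0, "tz": 0, "roll": -0.012, "fingers": 185}]'

```text
clock: 11.63
position: [0.4927, -0.2298, 0.0537]
orientation: [0.68, 0.733, 0.0, 0.001]
contact_force: [-4.0, -0.0, 17.5]
finger_gap: 0.0236
```

Call:
carry_out --series '[{"tx": 0, "ty": 0, "tz": -1, "roll": 0, "fingers": 185}, {"tx": 0, "ty": 0, "tz": -3, "roll": 0, "fingers": 185}, {"tx": 0, "ty": 0, "tz": -10, "roll": 0, "fingers": 185}, {"tx": -10, "ty": 0, "tz": -10, "roll": 0.012, "fingers": 185}, {"tx": -18, "ty": 0, "tz": -10, "roll": 0.012, "fingers": 185}, {"tx": -18, "ty": 0, "tz": -10, "roll": 0.012, "fingers": 185}, {"tx": -18, "ty": 0, "tz": -10, "roll": 0.012, "fingers": 185}, {"tx": -18, "ty": 0, "tz": -10, "roll": 0.012, "fingers": 185}]'

```text
clock: 12.3
position: [0.4933, -0.2463, 0.0614]
orientation: [0.684, 0.73, -0.0, -0.0]
contact_force: [-1.0, 1.0, 0.3]
finger_gap: 0.0233
```

```bash
python3 - <<'E'
from h import *
s,_=get_image("top")
p0,_=st();c=calibration("wrist");p,d=get_image("wrist");cv2.imwrite("pics/w8.png",p)
np.savez("w8.npz",R=c['R'],t=c['t'],d=d)
st()
bb=recognise("thick_pin","wrist")[0]['bbox'];print(bb)
a=int(bb[1])
pin_depth(c,d,(242,396,a-27,a+5))
g=p.mean(2)
for u in (215,225,410,425,440): print(u,g[a-20:a+35,u].astype(int).tolist())
print('row0',a-20)
E
```

```text
t 12.35 p [ 0.4934 -0.246   0.0614] yawy 3.72 tilt [-6.e-04  4.e-04 -1.e+00] F [-0.29 -0.03  0.85] gap 0.0234 q [ 0.03  0.59  0.48  1.99 -0.43  0.66  0.85]
t 12.4 p [ 0.4934 -0.2459  0.0615] yawy 3.73 tilt [-6.e-04  4.e-04 -1.e+00] F [0.24 0.63 1.54] gap 0.0235 q [ 0.03  0.59  0.48  1.99 -0.43  0.66  0.85]
[321.1, 261.9, 160.9, 57.6]
pin y@x=.496 -0.2317 yaw 2.84 zc 0.0324 n 4839 rms 0.0005 xrange [0.4598 0.5252]
215 [55, 67, 102, 99, 102, 101, 116, 181, 231, 231, 231, 231, 223, 130, 101, 100, 102, 103, 101, 103, 101, 102, 101, 101, 102, 101, 102, 101, 101, 102, 102, 101, 102, 102, 100, 101, 102, 101, 101, 102, 102, 103, 103, 102, 103, 101, 101, 102, 101, 102, 103, 102, 103, 101, 102]
225 [52, 53, 53, 53, 51, 61, 113, 185, 232, 233, 232, 231, 226, 160, 98, 97, 98, 98, 97, 99, 100, 100, 100, 99, 100, 99, 98, 98, 99, 99, 99, 100, 101, 101, 101, 101, 101, 101, 100, 99, 99, 100, 99, 99, 100, 101, 101, 101, 100, 100, 101, 99, 101, 100, 100]
410 [56, 57, 56, 57, 55, 57, 73, 102, 129, 214, 236, 236, 236, 236, 226, 104, 102, 104, 104, 103, 103, 104, 105, 105, 103, 105, 103, 103, 103, 103, 104, 103, 104, 103, 104, 102, 104, 103, 103, 102, 103, 103, 102, 102, 102, 103, 103, 102, 101, 101, 102, 102, 103, 101, 101]
425 [101, 101, 101, 100, 102, 102, 101, 102, 126, 212, 235, 235, 234, 233, 225, 102, 102, 103, 103, 102, 101, 101, 102, 102, 103, 102, 101, 99, 101, 102, 101, 103, 102, 102, 103, 102, 103, 103, 102, 103, 100, 103, 103, 103, 101, 104, 104, 102, 103, 103, 104, 102, 103, 102, 103]
440 [103, 105, 105, 105, 104, 104, 105, 104, 118, 186, 234, 233, 233, 233, 226, 133, 104, 102, 103, 103, 103, 103, 103, 104, 104, 104, 102, 101, 101, 103, 101, 103, 101, 103, 101, 101, 101, 101, 102, 101, 98, 100, 100, 101, 101, 100, 102, 102, 102, 100, 101, 100, 101, 101, 100]
row0 241
```

View pics/w8.png

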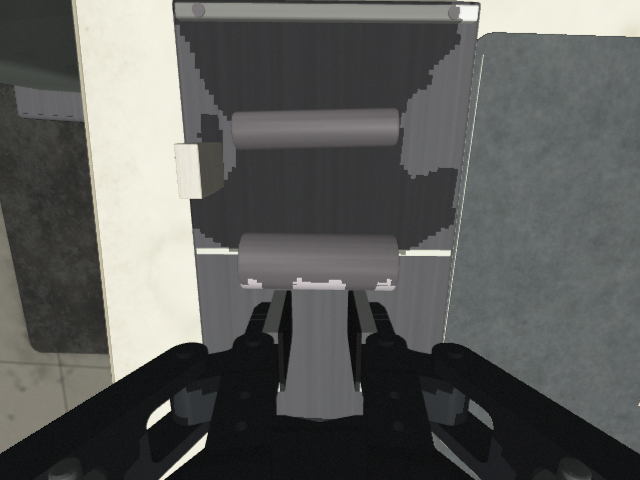

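```bash
python3 - <<'E'
from h import *
c=calibration("wrist");print(-c['R'].T@c['t'])
W=px2w(c,[(220,250.9),(432,252.5)],.0195);print(W,yaw(W),W[0,1]+(.496-W[0,0])*np.tan(np.radians(yaw(W))))
st()
E
```

```text
[ 0.48993615 -0.17594775  0.19578069]
[[ 0.44418093 -0.23376023  0.0195    ]
 [ 0.54943223 -0.2276797   0.0195    ]] 3.306391591170914 -0.23076656376570914
t 12.45 p [ 0.4935 -0.2458  0.0615] yawy 3.74 tilt [-5.e-04  4.e-04 -1.e+00] F [0.13 0.53 0.03] gap 0.0233 q [ 0.03  0.59  0.48  1.99 -0.43  0.66  0.85]
```

Call:
carry_out --series '[{"tx": 0, "ty": 0, "tz": -30, "roll": 0, "fingers": 185}, {"tx": -20, "ty": 0, "tz": -60, "roll": 0, "fingers": 185}, {"tx": -45, "ty": 0, "tz": -60, "roll": 0, "fingers": 185}, {"tx": -55, "ty": 0, "tz": -60, "roll": 0, "fingers": 185}, {"tx": -55, "ty": 0, "tz": -60, "roll": 0, "fingers": 185}, {"tx": -55, "ty": 0, "tz": -60, "roll": 0, "fingers": 185}, {"tx": -55, "ty": 0, "tz": -60, "roll": 0, "fingers": 185}, {"tx": -55, "ty": 0, "tz": -60, "roll": 0, "fingers": 185}]'

```text
clock: 13.12
position: [0.4969, -0.2992, 0.1208]
orientation: [0.683, 0.73, 0.0, -0.001]
contact_force: [0.0, 0.2, -0.1]
finger_gap: 0.0233
```

```bash
python3 - <<'E'
from h import *
get_image("top");get_image("top")
p0,_=st();c=calibration("wrist");p,d=get_image("wrist");cv2.imwrite("pics/w9.png",p)
np.savez("w9.npz",R=c['R'],t=c['t'],d=d);print(-c['R'].T@c['t'])
st()
bb=recognise("thick_pin","wrist")[0]['bbox'];print(bb)
cv2.imwrite("pics/w9c.png",cv2.resize(p[int(bb[1])-75:int(bb[1])+75,220:420],None,fx=4,fy=4,interpolation=0))
E
```

```text
t 13.22 p [ 0.4971 -0.2997  0.1212] yawy 3.8 tilt [-0.0011  0.001  -1.    ] F [0.11 0.3  0.03] gap 0.0234 q [ 0.07  0.54  0.54  1.89 -0.38  0.81  0.88]
[ 0.49356257 -0.22994781  0.25544237]
t 13.27 p [ 0.4972 -0.3     0.1214] yawy 3.79 tilt [-7.e-04  7.e-04 -1.e+00] F [ 0.19  0.59 -1.03] gap 0.0231 q [ 0.07  0.54  0.54  1.89 -0.38  0.81  0.88]
[319.9, 139.2, 127.1, 47.4]
```

View pics/w9c.png

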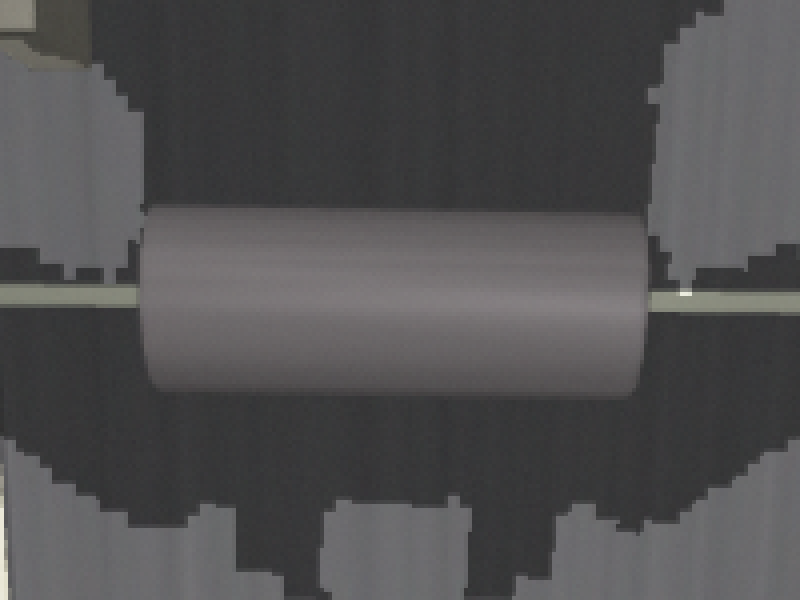

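```bash
python3 - <<'E'
from h import *
a,_=get_image("top");cv2.imwrite("pics/t9.png",cv2.resize(a[150:350,180:480],None,fx=2.6,fy=2.6,interpolation=2))
for q in("thin_pin","gauge_block","loupe_1","small_part","gold_block_1"): print(q,recognise(q,"top")[:1])
z=np.load("w9.npz");c=calibration("wrist");c['R']=z['R'];c['t']=z['t']
pin_depth(c,z['d'],(262,375,118,160))
W=px2w(c,[(237,137.7),(402,139.4)],.02);print(yaw(W),W[0,1]+(.496-W[0,0])*np.tan(np.radians(yaw(W))))
E
```

```text
thin_pin []
gauge_block []
loupe_1 [{'bbox': [447.1, 255.1, 24.1, 22.3], 'p': 0.94}]
small_part [{'bbox': [213.1, 175.3, 18.2, 6.4], 'p': 0.53}]
gold_block_1 [{'bbox': [379.9, 191.6, 16.5, 16.6], 'p': 0.75}]
pin y@x=.496 -0.2315 yaw 2.82 zc 0.0323 n 4723 rms 0.0006 xrange [0.4623 0.523 ]
3.2464310182582428 -0.23091631912009625
```

View pics/t9.png

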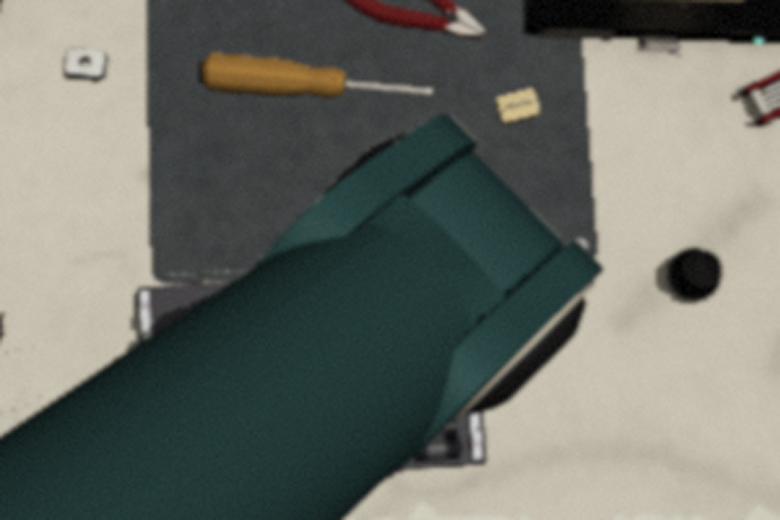

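```bash
python3 - <<'E'
from h import *
st();print(sign_off())
E
```

```text
t 13.62 p [ 0.4972 -0.301   0.1218] yawy 3.73 tilt [ 1.e-04  0.e+00 -1.e+00] F [-0.48  0.17 -0.79] gap 0.0232 q [ 0.07  0.54  0.54  1.89 -0.38  0.81  0.88]
the job is handed in; nothing more can be done
None
```

The thick pin now rests on the datum line, and I handed the job in at 13.6 s of the 42 s allowed. I rolled it there with the half-closed fingertips, pressing on its top with about 10 to 18 N. It took four strokes, and I turned the tool slightly during some of them to correct the pin's angle.

**Final position:** From almost directly above, the wrist camera put the pin's axis about 0.6 mm short of the line's centre and about 0.4° off parallel. That leaves the 3 mm line running lengthwise under its middle. I did not make another stroke to remove that small offset.

**Rolling, not sliding:** In each stroke the pin moved close to half the finger's travel, for example 13.3 mm for 28 mm. The fitted height of its axis stayed between 32.3 and 32.4 mm each time I measured (nominal 33 mm). That fits a steady measuring bias rather than any lift.

**Other objects:** The loupe, small part and gold block are where they were in the first top view. The arm hid the thin pin and gauge block in the last top view, so the network could not find them there. In the wrist pictures between strokes they looked undisturbed. The fingers stayed clear of both, and at hand-in nothing was touching.

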